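# Stand the toppled cartons back up in the pantry tray

### The job

Two cartons in the pantry tray on the kitchen table have toppled and lean out over its long walls, one on each side. Gently push each one by its overhanging head until it stands upright on the tray floor again, in the tray. Only push them with the fingers: do not grip or lift them, and leave the jar between them and everything else on the table where it is.

Things in the scene. Friction and masses are not known exactly. Their poses are not given: they have to be found in the camera images.
- carton_tall: Loose rigid carton, brown cardboard with pale printed panels; 45 mm thick (its x), 75 wide (y), 135 tall (z), 0.2 to 0.45 kg. Origin: centre of underside. At first it leans about 45 deg to the tray's +x over that long wall, foot edge on the tray floor, head jutting past and above the wall, in either wide compartment, its y level along the tray's y. Below 0.3 rad of tilt it rocks upright by itself.
- carton_short: Loose rigid carton, pale paper-white with brown printed panels; 45 mm thick (its x), 75 wide (y), 120 tall (z), 0.2 to 0.45 kg. Origin: centre of underside. At first it leans about 45 deg to the tray's -x over that long wall, foot edge on the tray floor, head jutting past and above the wall, in either wide compartment, its y level along the tray's y. Below 0.3 rad of tilt it rocks upright by itself.
- tray: White tray fixed to the table, 140 mm (x) by 265 mm (y), 55 mm high; walls and floor 5 mm. Origin: centre of its underside, on the table. Three compartments along y, each 130 mm inside in x: two wide ones, 95 mm inside in y, centred at y = +80 and -80 mm, one carton in each; a narrow one, 55 mm, at y = 0 with the spice jar. Its place and yaw vary.
- spice_jar: Jar 38 mm in diameter, 85 mm tall, standing loose in the narrow middle compartment of the tray; leave alone. Origin: centre of its underside.
- mug: White mug, 76 mm in diameter and 90 mm tall with a handle at its +y, loose, about 200 mm from the tray's centre on its +y side; leave alone. Origin: centre of its underside.
- food_can: Steel can, 66 mm in diameter, 100 mm tall, loose, about 190 mm from the tray's centre on its -y side; leave alone. Origin: centre of its underside.
- tumbler: Glass tumbler, 68 mm in diameter, 100 mm tall, loose on the table to the robot's right; leave alone. Origin: centre of its underside.
- carton_spare: A third carton, 45 x 75 x 125 mm, standing upright on the table outside the tray, to the right; leave alone. Origin: centre of its underside.
- oil_bottle: Amber bottle, 60 mm in diameter, 200 mm tall, loose on the table to the left; leave alone. Origin: centre of its underside.
There are look-alikes about, which are no part of the job. What is shaped like the carton_tall but purple is not meant. Leave any green look-alike of the carton_short alone.

How it is judged:
At the end, for the whole second after the job is handed in: Both cartons stand upright (tilt under 0.1 rad) with their undersides on the tray floor (origin less than 12 mm above the table), inside the tray (origin within 50 mm in x and 120 mm in y of the tray's centre), and at rest (angle between each of carton_tall, carton_short's own z axis and vertical below 0.1 rad and z of each of carton_tall, carton_short in the frame of tray below 0.012 m and x of carton_tall in the frame of tray between -0.05 and 0.05 m and y of carton_tall in the frame of tray between -0.12 and 0.12 m and linear speed of each of carton_tall, carton_short below 0.02 m/s and angular speed of each of carton_tall, carton_short below 0.1 rad/s and x of carton_short in the frame of tray between -0.05 and 0.05 m and y of carton_short in the frame of tray between -0.12 and 0.12 m); the robot touches nothing.
It fails at once if a leaning carton is lifted (centre of its underside more than 50 mm above the table) (height (world z) of any of carton_tall, carton_short above 0.05 m).
It fails at once if a leaning carton is pushed with more than 25 N (contact force between the fingers and carton_tall above 25 N or contact force between the fingers and carton_short above 25 N).
It fails at once if the spice jar is moved more than 30 mm or tipped (distance of spice_jar from where it was at the start of the episode above 0.03 m or angle between spice_jar's own z axis and vertical above 0.3 rad).
It fails at once if the mug, can, tumbler, spare carton or oil bottle is moved more than 30 mm or tipped ((distance of mug from where it was at the start of the episode above 0.03 m or angle between mug's own z axis and vertical above 0.3 rad) or (distance of food_can from where it was at the start of the episode above 0.03 m or angle between food_can's own z axis and vertical above 0.3 rad) or (distance of tumbler from where it was at the start of the episode above 0.03 m or angle between tumbler's own z axis and vertical above 0.3 rad) or (distance of carton_spare from where it was at the start of the episode above 0.03 m or angle between carton_spare's own z axis and vertical above 0.3 rad) or (distance of oil_bottle from where it was at the start of the episode above 0.03 m or angle between oil_bottle's own z axis and vertical above 0.3 rad)).
It also fails if it takes over 61 s, if anything falls off the work surface, if the arm or the gripper's body presses on something with over 40 N, if the wrist force passes 120 N, or if a joint passes its speed limit or range.

### The arm

A 6-joint arm with a two-finger parallel gripper is mounted at the origin on the work surface. World frame = base frame: x ahead of the robot, y to its left, z up, the work surface at z = 0. Lengths are in m, angles in rad, forces in N, time in s.
With the tool pointing down it reaches from about 0.2 to 0.875 m from the base axis. Payload 3.4 kg.
Tool frame: the origin (TCP) lies on the centre line of the jaws, within the pads' length; the fingertips stand 22 mm ahead of it and the grasp point (between the pads) lies 3 mm ahead of it; z points along the fingers, y is the line along which they close (so a half turn about z gives the same grasp; the last joint's range is limited). The gripper opens to 94 mm and grips with 3 to 60 N. Pads are 16 mm wide; open, the fingers measure 119 mm over their backs; the gripper's body (75 mm by 177 mm) begins 78 mm behind the grasp point.
Start: joints at [-1.467, 0.276, 1.505, -0, 1.361, -0.121], TCP at [0.128, -0.561, 0.227] pointing down, gripper open.
Joint ranges: [-2.89, 2.89], [-0.75, 2.08], [0.22, 2.7], [-1.18, 4.32], [0.11, 2.71], [-2.7, 2.7]. Speed limits (rad/s): [2.57, 2.57, 3.14, 3.14, 3.14, 3.14].

### API

Orientations are given as a unit quaternion [x, y, z, w].
In Python, from workcell import status, read_camera, camera_info, order, masks_of gives the robot as it stands.
- The arm moves only by the tool drive_tool, never from a script. Its argument "series" is a list of rows, each a list of 6 numbers: the shift along the tool's x, y, z in mm, then the turn, a rotation vector about the tool's x, y, z in rad. In form: [[tx, ty, tz, rx, ry, rz], ...]. A call has 1 to 5 rows; each row is the pose to reach, as a shift and turn from the pose commanded when the call began, along the tool's axes at that moment; what a row does not reach only later rows make up. A row lasts 1/12 s, in which the tool goes at most 41.7 mm and 7.16 degrees, less where a joint would pass 70% of its speed; a pose out of reach is approached as far as the arm can. A call with a gripper value outside its range is refused whole. "gripper" is the opening, from -1 (shut) to 1 (fully open), set as the call begins (left out, the last holds). The fingers move at their own pace and stop on an object; "squeeze" is the grip in N (left out, the last holds). Time passes only in rows, so rows that repeat a pose let the fingers close. It gives the time, the measured TCP pose, the force, the opening and the grip force at its end, in the units of the state.
- status.get_state(): the state, without advancing time (a new reading comes with each control period).
- read_camera(name): name is "side" or "top"; returns (picture, depth): 480x640x3 uint8, red, green, blue; 480x640 float32, m along the optical axis (not along the pixel's ray), 0 where there is no reading.
- camera_info(name): a dict with "mtx" (3x3 intrinsics, pixels), "distortion" ([k1, k2, p1, p2, k3] as OpenCV has them; the pictures are not rectified), "position" and "rotation" of the camera in the world. Camera axes: x right, y down, z forward; pixel columns grow to the right and rows downward; lengths in m; the calibration is good to about 2 mm. A picture is of the moment at which its call begins. camera_info takes no time and is no camera call.
- order.sign_off(): hands the job in; it is judged then, once.
Trained networks look in the newest picture that a camera, given by its name, has taken for a name from the list of things; names that differ only in an ending like _2 or _b are one class to them, and where a whole thing is asked for, a point or a joint stands for the part that bears it (a point fixed in the world has none). Each returns a list of dicts, best first, with "conf" (0 to 1); they miss things now and then, are a little off and sometimes report something else, mostly with a low value. They report only what shows in the picture. A call takes as long as a camera call. They do not tell look-alikes from the thing itself.
- masks_of(target, camera): "pixels" (480x640 bool, what is visible of it) and "rect" ([left, top, right, bottom] in pixels, round what is visible of it).
The state is a dict: "time": time; "joints": joint angles; "joint_vel": joint speeds; "joint_torque": joint torques, N m; "tcp_pos": TCP position; "eef_rot": TCP orientation; "contact_force": force on the tool from outside, world axes, zero at the start; "wrist_torque": the same for the moment, N m; "width": opening from 0.0 (shut) to 1.0 (fully open); "gripper_force": force on a finger pad.
Only numpy, scipy, OpenCV 4.12 (cv2) and the standard library are available. Lean on these libraries where they do the work, as an engineer would, in place of code of your own. Each camera call takes 0.05 s, during which the arm holds its last target. There are 200 camera calls.

## Working session

There is one attempt and no reset: what is moved stays moved. The work goes in short steps, Python scripts to look and compute and a tool call to move; the robot and the scene stay as the last step left them, time stands still between calls to the robot, and variables do not carry over. Pictures are saved under pics/ and viewed, at most 10 in all, crops included, and the job is handed in when it is done.

Besides the shell and the picture viewer there is one more tool, called after "Request:" as name([rows], argument=value, ...), one row to a line, values as JSON. drive_tool: Moves the arm, as the interface text tells. Its arguments: {"type":"object","properties":{"series":{"type":"array","items":{"type":"array","items":{"type":"number"}}},"gripper":{"type":"number"},"squeeze":{"type":"number"}},"required":["series"]}

```bash
ls; mkdir -p pics
cat > h.py <<'E'
import numpy as np, cv2
from scipy.spatial.transform import Rotation as R
from workcell import status, read_camera, camera_info, order, masks_of
def cam(n):
    c=camera_info(n); r=np.array(c["rotation"],float)
    if r.shape!=(3,3): r=R.from_quat(r.ravel()).as_matrix()
    return np.array(c["mtx"]),np.array(c["distortion"]),np.array(c["position"]),r
def cloud(n,d,m):
    K,D,p,r=cam(n); v,u=np.nonzero(m&(d>0))
    q=cv2.undistortPoints(np.c_[u,v].astype(float)[:,None],K,D)[:,0]
    z=d[v,u]; return np.c_[q*z[:,None],z]@r.T+p
def proj(n,P):
    K,D,p,r=cam(n); return cv2.projectPoints((np.atleast_2d(P)-p)@r,np.zeros(3),np.zeros(3),K,D)[0][:,0]
E
python3 - <<'E'
from h import *
for n in("side","top"):
    im,d=read_camera(n); cv2.imwrite(f"pics/{n}0.png",im[...,::-1]); np.save(f"{n}_d.npy",d)
    print(n,camera_info(n)["position"])
    for t in("carton_tall","carton_short","tray","spice_jar","mug","food_can"):
        for m in masks_of(t,n)[:3]:
            P=cloud(n,d,m["pixels"])
            if m["conf"]>.3: print(t,round(m["conf"],2),m["rect"],m["pixels"].sum(),np.round(np.median(P,0),3),np.round(np.percentile(P,2,0),3),np.round(np.percentile(P,98,0),3))
print(status.get_state())
E
```

```text
pics
side [0.15096044 1.05075403 0.92747099]
carton_tall 0.97 [320.2, 228.7, 377.1, 265.9] 1509 [0.369 0.044 0.045] [ 0.302 -0.028  0.003] [0.44  0.096 0.05 ]
carton_tall 0.73 [250.8, 185.1, 302.4, 232.8] 1176 [0.604 0.006 0.089] [ 0.545 -0.044  0.039] [0.659 0.033 0.132]
carton_short 0.71 [361.2, 324.2, 411.5, 384.1] 2062 [0.199 0.376 0.046] [0.144 0.306 0.005] [0.257 0.426 0.05 ]
carton_short 0.58 [254.7, 234.7, 300.3, 269.8] 923 [0.517 0.189 0.097] [0.483 0.131 0.049] [0.584 0.206 0.123]
tray 0.97 [229.9, 208.7, 317.9, 287.0] 2373 [0.558 0.106 0.033] [ 0.486 -0.05   0.004] [0.647 0.216 0.059]
spice_jar 0.6 [272.7, 222.0, 284.8, 240.8] 191 [0.557 0.087 0.086] [0.541 0.062 0.049] [0.577 0.097 0.095]
mug 0.64 [211.3, 264.9, 247.5, 310.1] 1286 [0.604 0.307 0.06 ] [0.572 0.254 0.006] [0.644 0.358 0.092]
food_can 0.68 [298.4, 180.2, 320.1, 216.0] 628 [ 0.524 -0.092  0.082] [ 0.499 -0.139  0.022] [ 0.56  -0.078  0.105]
top [0.17098276 0.02750333 1.17190413]
carton_tall 0.76 [288.3, 233.7, 348.2, 300.4] 2171 [0.372 0.033 0.045] [ 0.307 -0.024  0.001] [0.439 0.091 0.049]
carton_tall 0.73 [
[... 798 characters left out ...]
.46698704e+00,  2.75880658e-01,  1.50488942e+00, -2.99558011e-05,
        1.36073660e+00, -1.20981404e-01]), 'joint_vel': array([ 8.12895946e-04,  7.81455142e-04, -6.66047138e-05,  1.33063650e-03,
        3.48361385e-04,  4.06490683e-04]), 'joint_torque': array([-1.28672058e-03, -4.04324269e+01, -2.37458915e+01,  7.00493879e-02,
        2.45541969e-02, -9.55451952e-06]), 'tcp_pos': array([ 0.12816572, -0.56055688,  0.22750828]), 'eef_rot': array([ 9.93689939e-01,  1.12161954e-01, -1.50173640e-05,  4.28622074e-05]), 'contact_force': array([ 0.66994248, -0.09676144,  0.349942  ]), 'wrist_torque': array([-0.05369834, -0.01015112, -0.00954859]), 'gripper_force': 0.0, 'width': 0.9972870457927411}
```

Run:
```python
import cv2,numpy as np
a=cv2.imread("pics/top0.png")[90:350,120:460]; b=cv2.imread("pics/side0.png")[150:410,180:440]
cv2.imwrite("pics/c1.png",np.hstack([cv2.resize(a,None,fx=1.33,fy=1.33),cv2.resize(b,None,fx=1.33,fy=1.33)]))
from h import *
d=np.load("top_d.npy")
# tray: fit via wall-top points
P=cloud("top",d,np.ones_like(d,bool)); Q=np.load if 0 else P
s=P[(P[:,2]>.05)&(P[:,2]<.06)&(abs(P[:,0]-.565)<.13)&(abs(P[:,1]-.08)<.17)]
print(len(s),cv2.minAreaRect(s[:,:2].astype(np.float32)))
import pickle
m=masks_of("carton_tall","top"); print([x["rect"] for x in m])
for t in ("carton_tall","carton_short"):
    for x in masks_of(t,"top"):
        C=cloud("top",d,x["pixels"]); 
        if C[:,2].max()>.11 and .45<C[:,0].mean()<.7:
            h=C[C[:,2]>C[:,2].max()-.02]
            print(t,"top pts",np.round(h.mean(0),3)); np.save(t+".npy",C)
```

```text
1179 ((0.5667424201965332, 0.05666287988424301), (0.30697810649871826, 0.1425112783908844), 81.74530792236328)
[[288.3, 233.7, 348.2, 300.4], [313.3, 131.0, 349.7, 196.6]]
carton_tall top pts [ 0.633 -0.009  0.124]
carton_short top pts [0.511 0.167 0.114]
```

View pics/c1.png

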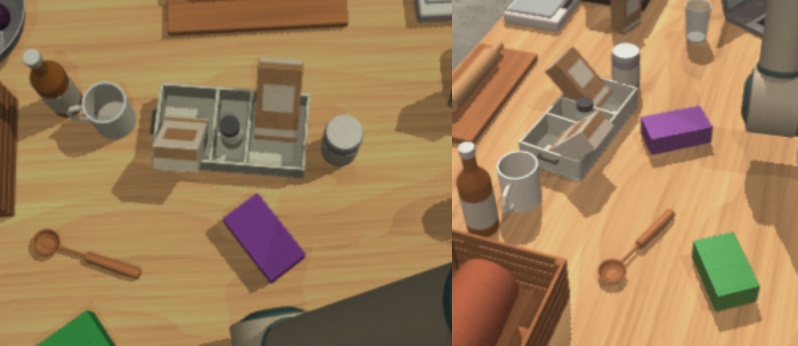

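The tall brown carton (crop about 280,100) leans away from the robot in the right (-y) compartment. The short pale one (crop about 180,145) leans towards the robot in the left compartment. The purple and green boxes are decoys. Next I'll fit the tray yaw and the head edges.

```bash
cat > m.py <<'E'
from h import *
def state(tag):
    P=[]
    for n in("top","side"):
        im,d=read_camera(n); cv2.imwrite(f"pics/{n}{tag}.png",im[...,::-1]); P.append(cloud(n,d,d>0))
    return P
E
python3 - <<'E'
from m import *
from scipy.optimize import least_squares
P=np.vstack(state("1"))
b=(abs(P[:,0]-.565)<.13)&(P[:,1]>-.07)&(P[:,1]<.23)
s=P[b&(P[:,2]>.049)&(P[:,2]<.058)][:,:2]
def loc(p,q): c,sn=np.cos(p[2]),np.sin(p[2]); return (q-p[:2])@np.array([[c,-sn],[sn,c]])
def f(p):
    q=loc(p,s); ex=abs(abs(q[:,0])-.0675); yw=np.array([.13,.03,-.03,-.13])
    ey=abs(q[:,1:]-yw).min(1); return np.minimum(ex,ey)
r=min((least_squares(f,[x,y,a],loss="soft_l1",f_scale=.002) for x in(.555,.565,.575) for y in(.07,.08,.09) for a in(-.1,0,.1)),key=lambda r:r.cost)
print("tray",r.x.round(4),"med res",np.median(f(r.x)).round(4)); np.save("tray.npy",r.x)
q=np.c_[loc(r.x,P[:,:2]),P[:,2]]
for nm,sg in(("tall",1),("short",-1)):
    yc=-.08*1 if nm=="tall" else .08
    c=q[(abs(q[:,1]-yc)<.05)&(q[:,0]*sg>-.03)&(q[:,0]*sg<.14)&(q[:,2]>.065)]
    hi=c[c[:,2]>c[:,2].max()-.012]
    print(nm,"max z",np.percentile(c[:,2],99).round(3),"extreme x",np.percentile(c[:,0]*sg,99).round(3),"y",np.percentile(c[:,1],[1,50,99]).round(3),"hi",hi.mean(0).round(3))
far=P[(P[:,0]>.66)&(P[:,0]<.85)&(abs(P[:,1])<.15)]
print("far max z",[(x,far[abs(far[:,0]-x)<.01][:,2].max().round(3)) for x in(.69,.71,.73,.75,.77,.79)])
print(status.get_state()["time"])
E
```

```text
tray [ 0.5684  0.0775 -0.1383] med res 0.0021
tall max z 0.134 extreme x 0.108 y [-0.114 -0.073 -0.04 ] hi [ 0.078 -0.076  0.13 ]
short max z 0.123 extreme x 0.098 y [0.045 0.086 0.119] hi [-0.069  0.082  0.119]
far max z [(0.69, np.float64(0.009)), (0.71, np.float64(0.008)), (0.73, np.float64(0.007)), (0.75, np.float64(0.007)), (0.77, np.float64(0.028)), (0.79, np.float64(0.026))]
0.95
```

Run:
```python
from h import *
t=np.load("tray.npy")
def W(p): 
    c,s=np.cos(t[2]),np.sin(t[2]); p=np.array(p,float); return np.c_[p[:,:2]@np.array([[c,s],[-s,c]])+t[:2],p[:,2]]
ls=[]
for x in(.07,-.07): ls.append(W([[x,-.1325,.055],[x,.1325,.055]]))
for y in(.1325,.03,-.03,-.1325): ls.append(W([[-.07,y,.055],[.07,y,.055]]))
for sg,y,h in((1,-.076,.135),(-1,.083,.12)):
    A=np.array([sg*.015,.005]); u=np.array([sg*.7071,.7071]); v=np.array([-sg*.7071,.7071])
    L=A+h*u; T=L+.045*v
    ls+= [W([[a[0],y-.0375,a[1]],[a[0],y+.0375,a[1]]]) for a in(L,T)]
out=[]
for n,(a,b,c,d) in(("top",(90,250,150,410)),("side",(150,310,200,360))):
    im=cv2.imread(f"pics/{n}1.png"); im=cv2.resize(im,None,fx=2.5,fy=2.5)
    for l in ls: p=(proj(n,l)*2.5).astype(int); cv2.line(im,tuple(map(int,p[0])),tuple(map(int,p[1])),(255,0,255),1)
    out.append(im[int(a*2.5):int(b*2.5),int(c*2.5):int(d*2.5)])
i=np.hstack(out); i=cv2.resize(i,(790,int(i.shape[0]*790/i.shape[1]))); cv2.imwrite("pics/o1.png",i)
print(cam("top")[3].round(3))
```

```text
[[-0.056 -0.971  0.231]
 [-0.998  0.056 -0.007]
 [-0.006 -0.231 -0.973]]
```

View pics/o1.png

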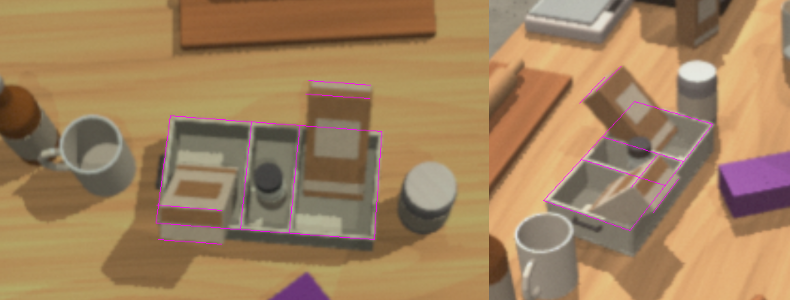

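The overlay matches the tray and both heads, so I'll drive to the far side of the tall carton's head.

Request:
drive_tool([
  [34,-20,-2,0,0,0.12],
  [68,-41,-4,0,0,0.24],
  [102,-61,-6,0,0,0.363],
  [136,-82,-8,0,0,0.363],
  [170,-102,-10,0,0,0.363],
], gripper=-0.36)

```text
time: 1.37
tcp_pos: [0.2721, -0.4217, 0.2377]
eef_rot: [0.998, -0.07, 0.0, 0.0]
contact_force: [-1.0, -0.8, 0.1]
width: 0.685
gripper_force: 0.0
```

Request:
drive_tool([
  [24,-31,0,0,0,0],
  [48,-61,0,0,0,0],
  [73,-92,0,0,0,0],
  [97,-122,0,0,0,0],
  [121,-153,0,0,0,0],
])

```text
time: 1.78
tcp_pos: [0.4132, -0.2869, 0.2378]
eef_rot: [0.998, -0.069, 0.0, 0.0]
contact_force: [1.0, -0.7, -0.6]
width: 0.334
gripper_force: 0.0
```

Request:
drive_tool([
  [24,-31,0,0,0,0],
  [48,-61,0,0,0,0],
  [73,-92,0,0,0,0],
  [97,-122,0,0,0,0],
  [121,-153,0,0,0,0],
])

```text
time: 2.2
tcp_pos: [0.5542, -0.1519, 0.2376]
eef_rot: [0.998, -0.069, 0.0, 0.0]
contact_force: [0.5, -0.3, 0.0]
width: 0.319
gripper_force: 0.0
```

Request:
drive_tool([
  [24,-31,0,0,0,0],
  [48,-61,0,0,0,0],
  [73,-92,0,0,0,0],
  [97,-122,0,0,0,0],
  [121,-153,0,0,0,0],
])

```text
time: 2.62
tcp_pos: [0.6951, -0.0171, 0.2374]
eef_rot: [0.998, -0.069, 0.0, 0.0]
contact_force: [0.1, 0.2, 0.3]
width: 0.32
gripper_force: 0.0
```

Request:
drive_tool([
  [0,0,35,0,0,0],
  [0,0,70,0,0,0],
  [0,0,105,0,0,0],
  [0,0,130,0,0,0],
  [0,0,140,0,0,0],
])

```text
time: 3.03
tcp_pos: [0.6911, -0.0181, 0.0926]
eef_rot: [0.998, -0.069, -0.004, -0.0]
contact_force: [-1.0, -0.5, -0.2]
width: 0.318
gripper_force: 0.0
```

Request:
drive_tool([
  [-4,0,0,0,0,0],
  [-8,0,0,0,0,0],
  [-12,0,0,0,0,0],
  [-16,0,0,0,0,0],
  [-20,0,0,0,0,0],
])

```text
time: 3.45
tcp_pos: [0.6752, -0.0161, 0.0998]
eef_rot: [0.998, -0.069, 0.002, 0.0]
contact_force: [4.3, -0.2, 4.7]
width: 0.319
gripper_force: 2.9
```

Request:
drive_tool([
  [-3,0,0,0,0,0],
  [-6,0,0,0,0,0],
  [-9,0,0,0,0,0],
  [-12,0,0,0,0,0],
  [-15,0,0,0,0,0],
])

```text
time: 3.87
tcp_pos: [0.662, -0.0143, 0.1003]
eef_rot: [0.998, -0.069, 0.004, 0.0]
contact_force: [2.4, -0.3, 2.0]
width: 0.321
gripper_force: 1.0
```

Request:
drive_tool([
  [-3,0,0,0,0,0],
  [-6,0,0,0,0,0],
  [-9,0,0,0,0,0],
  [-12,0,0,0,0,0],
  [-15,0,0,0,0,0],
])

```text
time: 4.28
tcp_pos: [0.6433, -0.0116, 0.0969]
eef_rot: [0.998, -0.069, -0.001, -0.0]
contact_force: [0.9, -0.3, 0.5]
width: 0.318
gripper_force: 0.3
```

Request:
drive_tool([
  [-2,0,0,0,0,0],
  [-4,0,0,0,0,0],
  [-6,0,0,0,0,0],
  [-8,0,0,0,0,0],
  [-10,0,0,0,0,0],
])

```text
time: 4.7
tcp_pos: [0.6342, -0.0103, 0.0973]
eef_rot: [0.998, -0.069, -0.0, 0.0]
contact_force: [0.0, 0.0, 0.3]
width: 0.32
gripper_force: 0.1
```

```bash
cat > v.py <<'E'
import sys
from m import *
tag=sys.argv[1]; state(tag)
s=cv2.imread(f"pics/side{tag}.png")[150:310,200:360]; t=cv2.imread(f"pics/top{tag}.png")[90:250,180:390]
i=np.hstack([s,t]); cv2.imwrite(f"pics/v{tag}.png",cv2.resize(i,None,fx=2.1,fy=2.1,interpolation=cv2.INTER_CUBIC)); print(status.get_state()["time"])
E
python3 v.py 2
```

```text
4.8
```

View pics/v2.png

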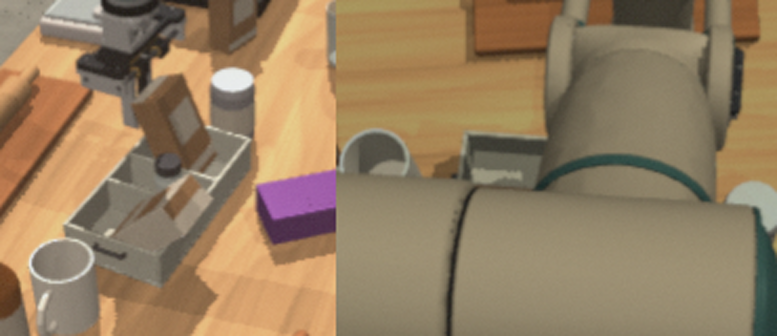

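The side view shows the fingers at (130,105) behind the tall carton, which is now tilted about 25° and rising cleanly. I'll keep pushing slowly.

Request:
drive_tool([
  [-2,0,0,0,0,0],
  [-4,0,0,0,0,0],
  [-6,0,0,0,0,0],
  [-8,0,0,0,0,0],
  [-10,0,0,0,0,0],
])

```text
time: 5.22
tcp_pos: [0.6242, -0.0089, 0.0974]
eef_rot: [0.998, -0.069, -0.0, 0.0]
contact_force: [0.3, 0.1, 0.6]
width: 0.321
gripper_force: 0.0
```

Request:
drive_tool([
  [-1,0,0,0,0,0],
  [-3,0,0,0,0,0],
  [-4,0,0,0,0,0],
  [-6,0,0,0,0,0],
  [-7,0,0,0,0,0],
])

```text
time: 5.63
tcp_pos: [0.6173, -0.008, 0.0974]
eef_rot: [0.998, -0.069, -0.0, 0.0]
contact_force: [0.1, -0.6, -0.1]
width: 0.319
gripper_force: 0.0
```

```bash
python3 v.py 3
```

```text
5.7333
```

View pics/v3.png

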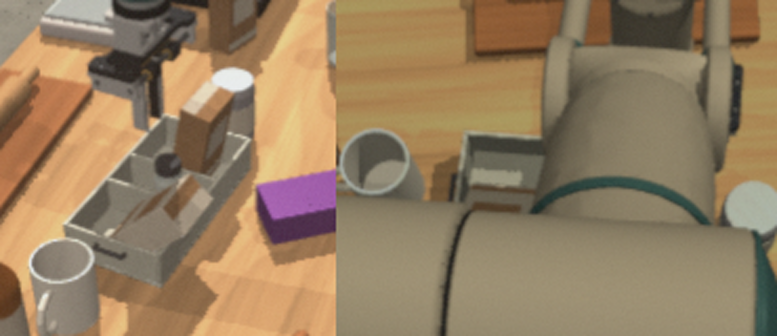

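The tall carton is off the fingers at (205,125) and may still be rocking. I'll back off and measure it.

Request:
drive_tool([
  [10,0,0,0,0,0],
  [30,0,0,0,0,0],
  [50,0,0,0,0,0],
  [70,0,0,0,0,0],
  [70,0,0,0,0,0],
])

```text
time: 6.15
tcp_pos: [0.6919, -0.0187, 0.0973]
eef_rot: [0.998, -0.069, 0.003, 0.0]
contact_force: [0.8, 0.6, 0.0]
width: 0.321
gripper_force: 0.0
```

Request:
drive_tool([
  [0,0,-35,0,0,0],
  [0,0,-70,0,0,0],
  [0,0,-105,0,0,0],
  [0,0,-145,0,0,0],
  [0,0,-170,0,0,0],
])

```text
time: 6.57
tcp_pos: [0.6877, -0.0177, 0.2718]
eef_rot: [0.998, -0.069, 0.002, 0.0]
contact_force: [0.2, -0.5, 0.5]
width: 0.324
gripper_force: 0.0
```

```bash
python3 v.py 4
python3 - <<'E'
from h import *
t=np.load("tray.npy"); im,d=read_camera("side")
for m in masks_of("carton_tall","side"):
    P=cloud("side",d,m["pixels"]); c,s=np.cos(t[2]),np.sin(t[2])
    q=np.c_[(P[:,:2]-t[:2])@np.array([[c,-s],[s,c]]),P[:,2]]
    print(round(m["conf"],2),np.percentile(q,1,0).round(3),np.percentile(q,99,0).round(3))
    for z in(.06,.075,.09,.105,.12,.135,.145):
        k=q[abs(q[:,2]-z)<.006]
        if len(k)>8: print(z,np.percentile(k[:,0],[2,98]).round(3),np.percentile(k[:,1],[2,98]).round(3))
E
```

```text
6.6667
0.83 [-0.029 -0.119  0.008] [ 0.021 -0.039  0.145]
0.06 [-0.043 -0.008] [-0.114 -0.034]
0.075 [-0.028  0.012] [-0.109 -0.039]
0.09 [-0.028  0.016] [-0.11  -0.039]
0.105 [-0.028  0.017] [-0.106 -0.04 ]
0.12 [-0.027  0.017] [-0.113 -0.04 ]
0.135 [-0.027  0.019] [-0.117 -0.04 ]
0.145 [-0.026  0.018] [-0.116 -0.042]
0.71 [-0.258 -0.132  0.002] [-0.117 -0.003  0.051]
```

View pics/v4.png

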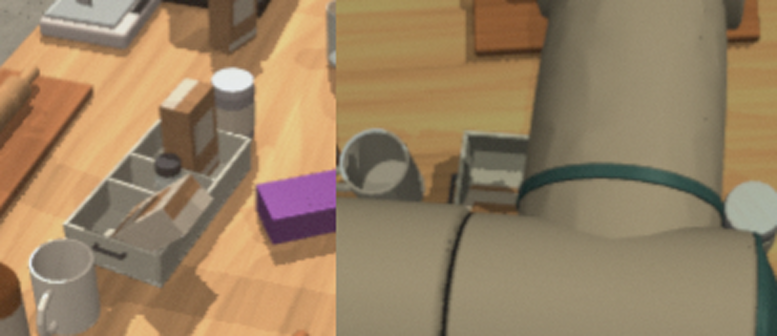

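The tall carton stands upright: its sides are at constant x from -28 to +18 mm and its top is at 0.14 m. Next is the short carton's near side.

Request:
drive_tool([
  [-33,-20,0,0,0,0],
  [-65,-40,0,0,0,0],
  [-98,-60,0,0,0,0],
  [-130,-80,0,0,0,0],
  [-160,-100,0,0,0,0],
])

```text
time: 7.18
tcp_pos: [0.5389, 0.1042, 0.2646]
eef_rot: [0.998, -0.069, -0.003, 0.0]
contact_force: [0.9, 0.3, -0.1]
width: 0.324
gripper_force: 0.0
```

Request:
drive_tool([
  [-30,-20,0,0,0,0],
  [-60,-40,0,0,0,0],
  [-90,-60,0,0,0,0],
  [-101,-61,0,0,0,0],
  [-101,-61,0,0,0,0],
])

```text
time: 7.6
tcp_pos: [0.4469, 0.1784, 0.2658]
eef_rot: [0.998, -0.067, -0.002, 0.001]
contact_force: [-0.2, 0.1, -0.9]
width: 0.321
gripper_force: 0.0
```

Request:
drive_tool([
  [0,0,40,0,0,0],
  [0,0,80,0,0,0],
  [0,0,120,0,0,0],
  [0,0,155,0,0,0],
  [0,0,175,0,0,0],
])

```text
time: 8.02
tcp_pos: [0.4486, 0.1758, 0.0876]
eef_rot: [0.998, -0.07, -0.003, 0.002]
contact_force: [-0.7, -0.3, -0.1]
width: 0.321
gripper_force: 0.0
```

Request:
drive_tool([
  [3,0,0,0,0,0],
  [6,0,0,0,0,0],
  [9,0,0,0,0,0],
  [12,0,0,0,0,0],
  [15,0,0,0,0,0],
])

```text
time: 8.43
tcp_pos: [0.4675, 0.1757, 0.094]
eef_rot: [0.998, -0.069, 0.002, -0.0]
contact_force: [-0.2, -0.4, 0.5]
width: 0.318
gripper_force: 0.0
```

Request:
drive_tool([
  [2,0,0,0,0,0],
  [5,0,0,0,0,0],
  [8,0,0,0,0,0],
  [11,0,0,0,0,0],
  [14,0,0,0,0,0],
])

```text
time: 8.85
tcp_pos: [0.479, 0.1738, 0.0925]
eef_rot: [0.998, -0.069, -0.0, 0.0]
contact_force: [-2.0, -0.2, 1.3]
width: 0.323
gripper_force: 0.9
```

Request:
drive_tool([
  [2,0,0,0,0,0],
  [5,0,0,0,0,0],
  [7,0,0,0,0,0],
  [10,0,0,0,0,0],
  [12,0,0,0,0,0],
])

```text
time: 9.27
tcp_pos: [0.4921, 0.172, 0.0924]
eef_rot: [0.998, -0.069, 0.0, 0.0]
contact_force: [-0.6, -0.7, 0.4]
width: 0.317
gripper_force: 0.3
```

Request:
drive_tool([
  [2,0,0,0,0,0],
  [4,0,0,0,0,0],
  [7,0,0,0,0,0],
  [10,0,0,0,0,0],
  [12,0,0,0,0,0],
])

```text
time: 9.68
tcp_pos: [0.5038, 0.1704, 0.0925]
eef_rot: [0.998, -0.069, 0.0, 0.0]
contact_force: [0.7, -0.1, -0.2]
width: 0.317
gripper_force: 0.1
```

Request:
drive_tool([
  [2,0,0,0,0,0],
  [4,0,0,0,0,0],
  [6,0,0,0,0,0],
  [8,0,0,0,0,0],
  [10,0,0,0,0,0],
])

```text
time: 10.1
tcp_pos: [0.5133, 0.169, 0.0924]
eef_rot: [0.998, -0.069, 0.0, 0.0]
contact_force: [0.2, 0.7, -0.0]
width: 0.326
gripper_force: 0.0
```

Request:
drive_tool([
  [1,0,0,0,0,0],
  [3,0,0,0,0,0],
  [4,0,0,0,0,0],
  [6,0,0,0,0,0],
  [7,0,0,0,0,0],
])

```text
time: 10.52
tcp_pos: [0.5203, 0.1681, 0.0925]
eef_rot: [0.998, -0.069, 0.0, 0.0]
contact_force: [0.1, -0.3, -0.2]
width: 0.321
gripper_force: 0.0
```

```bash
python3 v.py 5
```

```text
10.6167
```

View pics/v5.png

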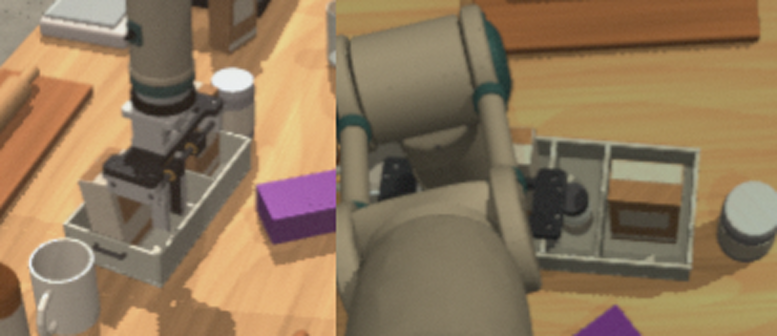

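The short carton at (120,210) has left the fingers and looks close to upright. I'll back off, raise the arm and check.

Request:
drive_tool([
  [-10,0,0,0,0,0],
  [-30,0,0,0,0,0],
  [-50,0,0,0,0,0],
  [-75,0,0,0,0,0],
  [-75,0,0,0,0,0],
])

```text
time: 11.03
tcp_pos: [0.4389, 0.1783, 0.0918]
eef_rot: [0.998, -0.068, -0.004, 0.001]
contact_force: [-0.6, -1.0, -0.3]
width: 0.32
gripper_force: 0.0
```

Request:
drive_tool([
  [-10,10,-35,0,0,0],
  [-20,20,-70,0,0,0],
  [-30,30,-105,0,0,0],
  [-50,40,-140,0,0,0],
  [-70,50,-170,0,0,0],
])

```text
time: 11.45
tcp_pos: [0.369, 0.1383, 0.2647]
eef_rot: [0.998, -0.069, 0.001, -0.0]
contact_force: [0.1, 0.4, 0.7]
width: 0.319
gripper_force: 0.0
```

Request:
drive_tool([
  [-10,35,0,0,0,0],
  [-20,70,0,0,0,0],
  [-30,105,0,0,0,0],
  [-40,140,0,0,0,0],
  [-50,175,0,0,0,0],
])

```text
time: 11.87
tcp_pos: [0.2945, -0.0287, 0.2626]
eef_rot: [0.998, -0.068, 0.001, 0.0]
contact_force: [-0.2, -0.5, 0.6]
width: 0.321
gripper_force: 0.0
```

Request:
drive_tool([
  [0,35,0,0,0,0],
  [0,70,0,0,0,0],
  [0,105,0,0,0,0],
  [0,120,0,0,0,0],
  [0,120,0,0,0,0],
])

```text
time: 12.28
tcp_pos: [0.2789, -0.1495, 0.2625]
eef_rot: [0.997, -0.072, 0.0, 0.001]
contact_force: [-0.0, -0.4, -0.6]
width: 0.318
gripper_force: 0.0
```

```bash
python3 v.py 6
python3 - <<'E'
from h import *
t=np.load("tray.npy"); c,s=np.cos(t[2]),np.sin(t[2])
for n in("side","top"):
  im,d=read_camera(n); P=cloud(n,d,d>0)
  q=np.c_[(P[:,:2]-t[:2])@np.array([[c,-s],[s,c]]),P[:,2]]
  for nm,yc in(("tall",-.08),("short",.08)):
    g=q[(abs(q[:,1]-yc)<.048)&(abs(q[:,0])<.07)]
    for z in(.075,.09,.105,.12,.135,.145):
        k=g[abs(g[:,2]-z)<.005]
        if len(k)>8: print(n,nm,z,len(k),np.percentile(k[:,0],[2,98]).round(3),np.percentile(k[:,1],[2,98]).round(3))
  for o in("mug","food_can","spice_jar"):
    m=masks_of(o,n); print(o,[np.median(cloud(n,d,x["pixels"]),0).round(3) for x in m[:1]])
E
```

```text
12.3833
side tall 0.075 66 [-0.029  0.014] [-0.114 -0.04 ]
side tall 0.09 75 [-0.029  0.015] [-0.112 -0.04 ]
side tall 0.105 71 [-0.03   0.014] [-0.112 -0.04 ]
side tall 0.12 82 [-0.029  0.013] [-0.114 -0.039]
side tall 0.135 91 [-0.03   0.014] [-0.117 -0.04 ]
side tall 0.145 241 [-0.028  0.015] [-0.114 -0.041]
side short 0.075 80 [-0.017  0.024] [0.044 0.118]
side short 0.09 79 [-0.017  0.026] [0.049 0.119]
side short 0.105 93 [-0.017  0.025] [0.045 0.118]
side short 0.12 113 [-0.016  0.027] [0.043 0.119]
side short 0.135 17 [-0.015  0.023] [0.05  0.105]
mug [array([0.604, 0.306, 0.061])]
food_can [array([ 0.521, -0.093,  0.085])]
spice_jar [array([0.554, 0.086, 0.07 ])]
top tall 0.075 47 [-0.029 -0.026] [-0.113 -0.043]
top tall 0.09 46 [-0.029 -0.027] [-0.111 -0.041]
top tall 0.105 49 [-0.029 -0.027] [-0.11  -0.042]
top tall 0.12 51 [-0.029 -0.026] [-0.112 -0.042]
top tall 0.135 366 [-0.028  0.016] [-0.113 -0.042]
top tall 0.145 372 [-0.028  0.015] [-0.112 -0.04 ]
top short 0.075 52 [-0.016  0.018] [0.045 0.116]
top short 0.09 49 [-0.016  0.026] [0.045 0.117]
top short 0.105 61 [-0.016  0.022] [0.045 0.114]
top short 0.12 322 [-0.015  0.029] [0.045 0.117]
mug [array([0.616, 0.297, 0.046])]
food_can [array([ 0.52 , -0.106,  0.097])]
spice_jar [array([ 0.521, -0.107,  0.097])]
```

View pics/v6.png

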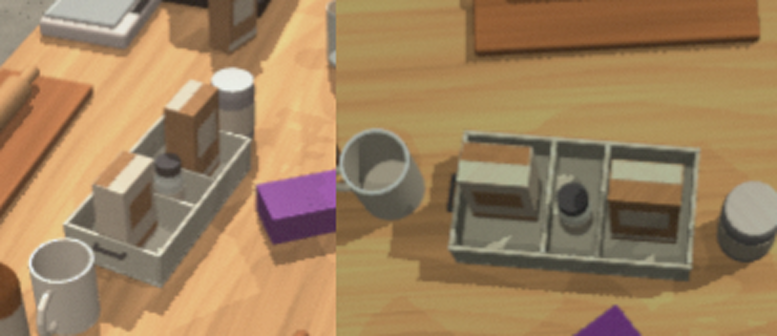

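Both cartons stand upright in the tray, at about (125,200) and (190,125) in the side view. The jar, mug and can are where they were, and the arm is clear, so I'm handing in.

```bash
python3 -c "
from h import *
print(order.sign_off())"
```

```text
the job is handed in; nothing more can be done
None
```

Both cartons were pushed upright and stand on the tray floor; the jar, mug and can did not move, the arm is clear, and the job was handed in at about 12.7 s (no verdict was returned).

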